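Seat the chime bar on its locating pin

TASK

Put the metal tone bar back on the chime stand: lay it flat along both rails with its notch around the little steel pin, and slide it fully home until the bottom of the notch is against the pin, then let go of it. Be gentle: feel for the pin rather than forcing the bar against the stand, and leave the other things on the table where they are.

Things in the scene. Friction and masses are not known exactly. Their poses are not given: they have to be found in the camera images.
- bar_center (a point): Loose aluminium tone bar, 200 x 36 x 12 mm, 0.15 to 0.3 kg; grasp it across its 36 mm width near the middle. Point: its centre, half-way up. x runs along it to the notched end, z up. The notch: an open slot in the middle of the +x end, through the thickness, 9 mm wide, 16 mm deep; its flat bottom lies 84 mm from the centre, the prong tips at 100 mm. Starts on the rest, underside 35 mm up.
- bar_notch (a point): Point inside the bar's notch, 87 mm from the bar's centre along its +x, half-way up the thickness: the pin's axis stands here when the bar is home. Same axes as the bar.
- stand: Chime stand, fixed: wooden resonator box 240 (x) x 100 (y) x 45 mm high with two crosswise felt-topped rails, each 30 (x) x 90 (y) mm, centred 82 mm either side of the origin, tops at 75 mm. No side guides. Between the rails fingers have room beside the bar down to the box top at 45 mm. Origin: middle of its underside; x along it towards the pin end, z up. It and the rest may swap sides.
- slot (a point): Middle of the dark cross slot on top of the stand's +x rail (87 mm from the stand's origin along x, 75 mm up; axes of the stand). One upright steel pin, 6 mm thick, stands 16 mm above the rail in this slot. It is set anywhere from -7 to +7 mm along y from this point, differs each time, is not reported and must be found by eye and feel. It stays put under normal forces.
- seat (a point): Where the bar's centre comes when home: x = 0, z = 81 mm in the stand's frame (axes of the stand), on its middle line. The bar's x axis then lies along the stand's x axis, and its y is off this point by as much as the pin is off the slot's middle (1.5 mm play each side of the pin in the notch).
- rest: Storage rest, fixed: plywood board 200 x 90 x 10 mm with two crosswise strips, 22 mm wide, tops at 35 mm, centred 70 mm either side of the middle. Between the strips fingers have room beside the bar down to the board. Origin: middle of its underside, x along its length.
- woodblock: Bystander: light wooden block instrument, 50 x 100 x 38 mm, origin at the middle of its underside.
- tambourine: Bystander: red wooden ring lying flat, 130 mm across, 40 mm high, origin at the middle of its underside.
- mallet: Bystander: wooden mallet lying flat, about 230 mm long along its y axis, up to 32 mm high, origin on the underside of its handle.
- cup: Bystander: white mug, 76 mm across, 85 mm high, origin at the middle of its underside.

How it is judged:
By the outcome, as a careful person would: the job done as asked, in the order asked, and still so for the second after the job is handed in, with the robot touching nothing.
It also fails if it takes over 61 s, if anything falls off the work surface, if the arm or the gripper's body presses on something with over 40 N, if the wrist force passes 120 N, or if a joint passes its speed limit or range.

ROBOT

A 7-joint arm with a two-finger parallel gripper is mounted at the origin on the work surface. World frame = base frame: x ahead of the robot, y to its left, z up, the work surface at z = 0. Lengths are in m, angles in rad, forces in N, time in s.
With the tool pointing down it reaches from about 0.4 to 0.85 m from the base axis. Payload 4.5 kg.
Tool frame: the origin (TCP) lies on the centre line of the jaws, within the pads' length; the fingertips stand 8 mm ahead of it and the grasp point (between the pads) lies 11 mm behind it; z points along the fingers, x is the direction in which the jaws open and shut, and the axes are right-handed (so a half turn about z gives the same grasp; the last joint's range is limited). The gripper opens to 88 mm and grips with 3 to 60 N. Pads are 18 mm wide; open, the fingers measure 123 mm over their backs; the gripper's body (75 mm by 187 mm) begins 45 mm behind the grasp point.
Start: joints at [1.288, 0.689, -0.195, 1.565, 0.157, 0.902, -0.215], TCP at [0.195, -0.594, 0.247] pointing down, gripper open.
Joint ranges: [-3.01, 3.01], [-0.46, 2.08], [-1.47, 1.51], [0.13, 2.56], [-1, 4.14], [0.04, 2.09], [-2.66, 2.66]. Speed limits (rad/s): [2.57, 2.57, 3.14, 3.14, 3.14, 3.14, 3.14].

INTERFACE

Orientations are given as a unit quaternion [x, y, z, w].
In Python, from plant import r gives the robot as it stands.
- The arm moves only by the shell command python3 -m pendant 'ROWS' [FORCE]. ROWS is JSON, a list of rows, each a list of 3 entries, a list of its own where there are three numbers: the turn, a rotation vector about the tool's x, y, z in rad, then the shift along the tool's x, y, z in m, then the opening, from 0 (shut) to 1 (fully open). In form: [[[wx, wy, wz], [tx, ty, tz], claw], ...]. A call has 1 to 10 rows; each row is the pose to reach, as a shift and turn from the pose commanded when the call began, along the tool's axes at that moment; what a row does not reach only later rows make up. A row lasts 1/10 s, in which the tool goes at most 50 mm and 8.59 degrees, less where a joint would pass 70% of its speed; a pose out of reach is approached as far as the arm can. A call with a gripper value outside its range is refused whole. The fingers move at their own pace and stop on an object; FORCE is the grip in N (left out, the last holds). Time passes only in rows, so rows that repeat a pose let the fingers close. It gives the time, the measured TCP pose, the force and the opening at its end, in the units of the state.
- r.get_state(): the state, without advancing time (a new reading comes with each control period).
- r.snapshot(name): name is "scene" or "top" or "wrist"; returns a dict with "image" (480x640x3 uint8, red, green, blue), "mtx" (3x3 intrinsics, pixels), "R" (3x3) and "t" (3): a world point X has camera coordinates R X + t; the wrist camera has in their place "T_tool_cam" (4x4, takes a point from camera to tool coordinates, whose origin is the TCP and whose axes are the tool frame's). Camera axes: x right, y down, z forward; pixel columns grow to the right and rows downward; lengths in m; the calibration is good to about 2 mm. The wrist camera is an equidistant fisheye: a pixel r from the principal point sees the ray r / f radians off the axis. A picture is of the moment at which its call begins: read the wrist's pose just before it. There is no depth.
- r.finish_job(): hands the job in, once; it reports no verdict.
The state is a dict: "clock": time; "q": joint angles; "qd": joint speeds; "joint_torque": joint torques, N m; "tool_pos": TCP position; "eef_rot": TCP orientation; "contact_force": force on the tool from outside, world axes, zero at the start; "moment": the same for the moment, N m; "opening": opening from 0.0 (shut) to 1.0 (fully open).
Only numpy, scipy, OpenCV 4.12 (cv2) and the standard library are available. Lean on these libraries where they do the work, as an engineer would, in place of code of your own. Each camera call takes 0.05 s, during which the arm holds its last target. There are 200 camera calls.

## Working session

There is one attempt and no reset: what is moved stays moved. The work goes in short steps, Python scripts to look and compute and a shell command to move; the robot and the scene stay as the last step left them, time stands still between calls to the robot, and variables do not carry over. Pictures are saved under pics/ and viewed, about 8 in all and at most 12, crops included, and the job is handed in when it is done.

```bash
ls; mkdir -p pics; python3 - <<'E'
from plant import r
import cv2,json
print(r.get_state())
for n in("scene","top"):
    s=r.snapshot(n); cv2.imwrite(f"pics/{n}1.png",s["image"][:,:,::-1]); print(n,s["mtx"].tolist(),s["R"].tolist(),s["t"].tolist())
E
```

```text
pics
{'clock': 0.0, 'q': array([ 1.28782429,  0.68995855, -0.19448304,  1.56634165,  0.15730977,
        0.90248988, -0.21508539]), 'qd': array([-0.0008564 , -0.00079703, -0.00169979,  0.00085836,  0.00052358,
        0.00202904,  0.00090337]), 'joint_torque': array([-1.51689733e-04, -5.27563977e+01, -1.26701329e+00, -1.53429472e+01,
       -5.26516268e-02,  6.64979030e-03,  1.90863357e-04]), 'tool_pos': array([ 0.19443295, -0.59334274,  0.24592574]), 'eef_rot': array([ 8.09807577e-01, -5.86694871e-01, -7.75711919e-04, -4.63381987e-04]), 'contact_force': array([ 1.01803491,  0.29248574, -0.37615836]), 'moment': array([-0.02397119, -0.06963116, -0.04171989]), 'opening': 0.9959275234711341}
scene [[607.1480135104217, 0.0, 314.9619367822425], [0.0, 607.1480135104217, 235.31465489827625], [0.0, 0.0, 1.0]] [[-0.5696071202568247, 0.8218472330727101, -0.010716997875234845], [0.6440703569326344, 0.4382169842466635, -0.6270081738210664], [-0.510608562279753, -0.36405082091445695, -0.7789389551936108]] [0.3158390288862621, -0.31397999582191494, 1.8288231278681881]
top [[602.9667979952255, 0.0, 314.37191613247967], [0.0, 602.9667979952255, 250.21179411377443], [0.0, 0.0, 1.0]] [[0.01815463432905903, -0.9997757753010452, 0.010899925392969622], [-0.9809473399610913, -0.01991961625079387, -0.19324990326434857], [0.19342369419395627, -0.007183871492117616, -0.9810890206881066]] [-0.03241223293884071, 0.5547910749200615, 1.66057906724199]
```

View pics/top1.png

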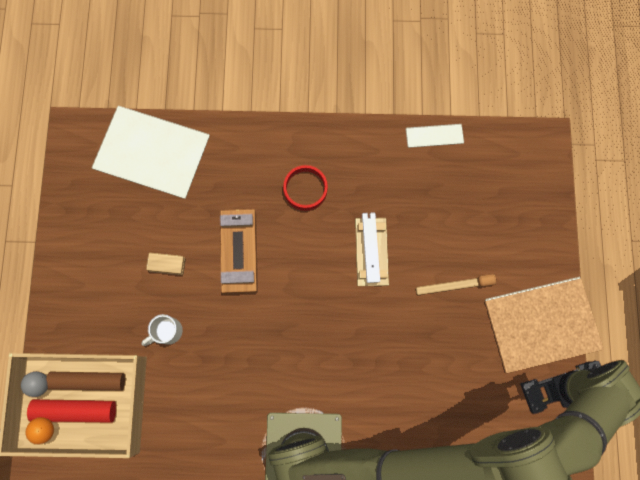

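View pics/scene1.png

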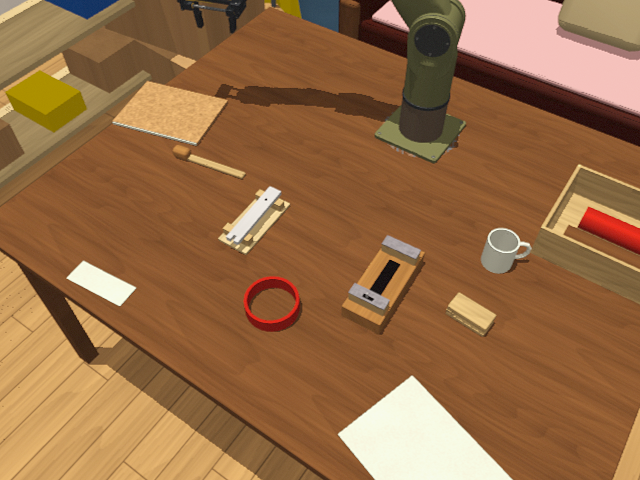

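Top picture: the bar on the rest has its notch at the far end (369,213) and its near end at (372,284). The stand's slot rail is at the far end (236,218), with its near rail at (237,278). Next I'll enlarge both.

```bash
python3 - <<'E'
import cv2,numpy as np
a=cv2.imread("pics/top1.png")
A=cv2.resize(a[200:300,210:270],None,fx=6,fy=6,interpolation=cv2.INTER_CUBIC)
B=cv2.resize(a[200:300,345:400],None,fx=6,fy=6,interpolation=cv2.INTER_CUBIC)
cv2.imwrite("pics/crop1.png",np.hstack([A,B]))
E
```

```text
(no output)
```

View pics/crop1.png

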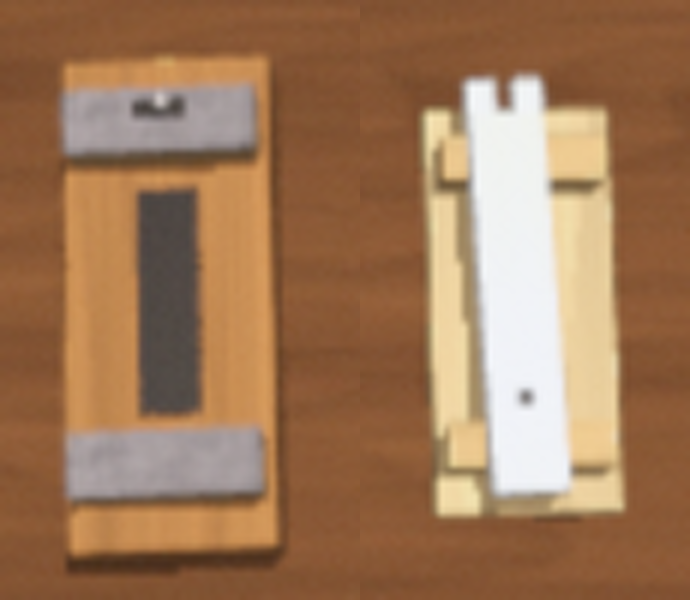

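The enlarged crop shows the bar's tips at about (463,82) and (543,76) and its near end at (492,495) and (570,489). The rail corners are sharp, and the pin shows bright at about (160,97) within the slot (133–186,107).

```bash
cat > h.py <<'E'
import numpy as np, cv2
from scipy.spatial.transform import Rotation as Ro
from plant import r
def ray(s,uv,z,T=None):
    """pixel -> world point on plane z. T: (pos,quat) of the tool for the wrist camera"""
    K=s["mtx"]; a=(uv[0]-K[0,2])/K[0,0]; b=(uv[1]-K[1,2])/K[1,1]
    if T is None:
        d=s["R"].T@[a,b,1]; o=-s["R"].T@s["t"]
    else:
        th=np.hypot(a,b); d=np.array([a*np.sin(th)/th,b*np.sin(th)/th,np.cos(th)]) if th else np.array([0,0,1.])
        M=s["T_tool_cam"]; R=Ro.from_quat(T[1]).as_matrix(); o=R@M[:3,3]+T[0]; d=R@M[:3,:3]@d
    return o+d*(z-o[2])/d[2]
def pix(s,P,T):
    """world point -> wrist pixel"""
    M=s["T_tool_cam"]; R=Ro.from_quat(T[1]).as_matrix()
    c=M[:3,:3].T@(R.T@(np.array(P)-T[0])-M[:3,3]); th=np.arctan2(np.hypot(c[0],c[1]),c[2]); n=np.hypot(c[0],c[1])
    K=s["mtx"]; return np.array([K[0,0]*th*c[0]/n+K[0,2],K[1,1]*th*c[1]/n+K[1,2]])
def move(P,yaw_jaw):
    """tool-frame shift and turn from now to tool pointing down, at P, jaw x-axis along world angle yaw_jaw"""
    st=r.get_state(); R=Ro.from_quat(st["eef_rot"])
    x=np.array([np.cos(yaw_jaw),np.sin(yaw_jaw),0]); z=np.array([0,0,-1.])
    G=Ro.from_matrix(np.c_[x,np.cross(z,x),z])
    print("shift",(R.inv().apply(np.array(P)-st["tool_pos"])).round(4),"turn",(R.inv()*G).as_rotvec().round(4))
E
python3 - <<'E'
from h import *
s=r.snapshot("top")
f=lambda X,Y,z,ox:ray(s,((X+.5)/6-.5+ox,(Y+.5)/6-.5+200),z)
b=[f(X-360,Y,.047,345) for X,Y in[(463,82),(543,76),(492,495),(570,489)]]
print("bar",np.round(b,4)); t=(b[0]+b[1])/2;e=(b[2]+b[3])/2
print("c",(t+e)/2,"len",np.linalg.norm(t-e),"yaw",np.arctan2(*(t-e)[1::-1]), "w",np.linalg.norm(b[0]-b[1]),np.linalg.norm(b[2]-b[3]))
q=np.array([f(X,Y,.075,210) for X,Y in[(62,90),(253,85),(257,148),(65,157),(67,435),(260,430),(263,488),(68,498)]])
print(q.round(4)); F=q[:4].mean(0);N=q[4:].mean(0);y=np.arctan2(*(F-N)[1::-1]);print("stand",(F+N)/2,"sep",np.linalg.norm(F-N),"yaw",y)
print("slot",f(159.5,107,.075,210),"pintop",f(160,97,.091,210))
st=r.get_state();print(Ro.from_quat(st["eef_rot"]).as_matrix().round(3))
s=r.snapshot("wrist");print(s["mtx"],s["T_tool_cam"])
c=(t+e)/2;move([c[0],c[1],.2],np.arctan2(*(t-e)[1::-1])+np.pi/2);move([c[0],c[1],.2],np.arctan2(*(t-e)[1::-1])-np.pi/2)
E
```

```text
bar [[ 0.6685 -0.1569  0.047 ]
 [ 0.6723 -0.1955  0.047 ]
 [ 0.4678 -0.1712  0.047 ]
 [ 0.4714 -0.208   0.047 ]]
c [ 0.57003552 -0.18290931  0.047     ] len 0.20124120950759847 yaw 0.06655724544461987 w 0.038812914340597596 0.037006164924100235
[[0.6488 0.2482 0.075 ]
 [0.6531 0.1581 0.075 ]
 [0.6225 0.1551 0.075 ]
 [0.6163 0.2452 0.075 ]
 [0.4839 0.2379 0.075 ]
 [0.488  0.1486 0.075 ]
 [0.4609 0.1461 0.075 ]
 [0.4544 0.236  0.075 ]]
stand [0.55349281 0.19691389 0.075     ] sep 0.1636727864579597 yaw 0.0580473068880821
slot [0.6414847  0.20183619 0.075     ] pintop [0.64228716 0.19977665 0.091     ]
[[ 0.312 -0.95  -0.001]
 [-0.95  -0.312  0.001]
 [-0.001  0.    -1.   ]]
[[371.64829954   0.         319.8156986 ]
 [  0.         371.64829954 239.02207434]
 [  0.           0.           1.        ]] [[ 9.99999850e-01 -5.46524881e-04 -2.79943781e-05  5.55941426e-05]
 [ 5.35137371e-04  9.65901691e-01  2.58908550e-01 -6.71453474e-02]
 [-1.14460147e-04 -2.58908526e-01  9.65901839e-01 -1.38261540e-01]
 [ 0.00000000e+00  0.00000000e+00  0.00000000e+00  1.00000000e+00]]
shift [-0.2732 -0.4847  0.0465] turn [-1.5000e-03  3.0000e-04 -2.8913e+00]
shift [-0.2732 -0.4847  0.0465] turn [2.000e-04 1.000e-03 2.503e-01]
```

Sizes agree with the given ones: bar length 201 mm, rail separation 164 mm, and the slot about 88 mm from the stand's centre. I'm moving over the bar now.

```bash
python3 -m pendant '[[[0,0,0.25],[-0.273,-0.485,0.03],1],[[0,0,0.25],[-0.273,-0.485,0.03],1],[[0,0,0.25],[-0.273,-0.485,0.03],1],[[0,0,0.25],[-0.273,-0.485,0.03],1],[[0,0,0.25],[-0.273,-0.485,0.03],1],[[0,0,0.25],[-0.273,-0.485,0.03],1],[[0,0,0.25],[-0.273,-0.485,0.03],1],[[0,0,0.25],[-0.273,-0.485,0.03],1],[[0,0,0.25],[-0.273,-0.485,0.03],1],[[0,0,0.25],[-0.273,-0.485,0.03],1]]' 25
python3 - <<'E'
from h import *
move([.57,-.183,.21],.0666-np.pi/2)
E
```

```text
clock: 1.2
tool_pos: [0.533, -0.2239, 0.2197]
eef_rot: [0.73, -0.683, 0.0, 0.0]
contact_force: [1.5, -0.6, -0.6]
opening: 1.0
shift [-0.0384 -0.0397  0.0096] turn [ 0.0001 -0.0001  0.0002]
```

```bash
python3 -m pendant '[[[0,0,0],[-0.038,-0.04,0.01],1],[[0,0,0],[-0.038,-0.04,0.01],1],[[0,0,0],[-0.038,-0.04,0.01],1],[[0,0,0],[-0.038,-0.04,0.01],1]]'
python3 - <<'E'
from h import *
st=r.get_state();s=r.snapshot("wrist");cv2.imwrite("pics/w1.png",s["image"][:,:,::-1]);print(st["tool_pos"],st["eef_rot"],st["contact_force"])
E
```

```text
clock: 1.6
tool_pos: [0.5681, -0.1866, 0.2097]
eef_rot: [0.73, -0.684, -0.0, 0.001]
contact_force: [0.6, -0.3, -0.6]
opening: 1.0
[ 0.56811376 -0.18663255  0.2096688 ] [ 7.29757781e-01 -6.83705098e-01 -8.13479551e-05  9.55290349e-04] [ 0.57628849 -0.33231785 -0.58653624]
```

View pics/w1.png

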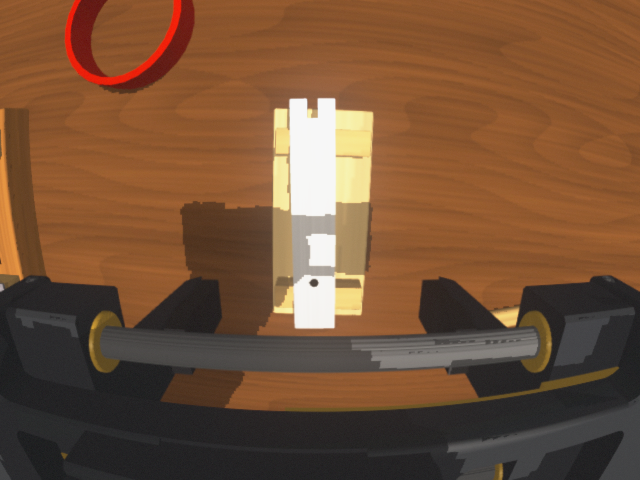

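Wrist view: the bar's tips are at (290,99) and (335,99), the near end at (295,328) and (334,327), and the jaws straddle it with a clear margin.

```bash
python3 - <<'E'
from h import *
st=r.get_state();T=(st["tool_pos"],st["eef_rot"]);s=r.snapshot("wrist")
b=np.array([ray(s,p,.047,T) for p in[(290,99),(335,99),(295,328),(334,327)]]);t=b[:2].mean(0);e=b[2:].mean(0)
yaw=np.arctan2(*(t-e)[1::-1]);c=(t+e)/2
print(b.round(4),"c",c,"len",np.linalg.norm(t-e),"yaw",yaw,np.linalg.norm(b[0]-b[1]),np.linalg.norm(b[2]-b[3]))
move([c[0],c[1],.030],yaw-np.pi/2)
E
```

```text
[[ 0.6681 -0.1572  0.047 ]
 [ 0.6702 -0.193   0.047 ]
 [ 0.4684 -0.1709  0.047 ]
 [ 0.4718 -0.2064  0.047 ]] c [ 0.56961053 -0.18186044  0.047     ] len 0.19954223700262738 yaw 0.06806861116612337 0.03588367431311428 0.03575115668137006
shift [-0.0057 -0.0022  0.18  ] turn [ 0.0009 -0.0014 -0.0047]
```

```bash
python3 -m pendant '[[[0,0,0],[-0.004,-0.001,0.05],1],[[0,0,0],[-0.004,-0.001,0.1],1],[[0,0,0],[-0.004,-0.001,0.12],1],[[0,0,0],[-0.004,-0.001,0.12],1],[[0,0,0],[-0.004,-0.001,0.12],1]]'
python3 - <<'E'
from h import *
move([.5696,-.1819,.030],.068-np.pi/2)
E
```

```text
clock: 2.2
tool_pos: [0.5699, -0.1825, 0.0906]
eef_rot: [0.73, -0.684, 0.001, 0.0]
contact_force: [0.9, 0.5, 0.9]
opening: 1.001
shift [-0.0007  0.0003  0.0606] turn [-0.0006 -0.0009 -0.0033]
```

```bash
python3 -m pendant '[[[0,0,-0.003],[-0.001,0,0.03],1],[[0,0,-0.003],[-0.001,0,0.055],1],[[0,0,-0.003],[-0.001,0,0.06],1],[[0,0,-0.003],[-0.001,0,0.06],1],[[0,0,-0.003],[-0.001,0,0.06],0.3],[[0,0,-0.003],[-0.001,0,0.06],0.3],[[0,0,-0.003],[-0.001,0,0.06],0.3],[[0,0,-0.003],[-0.001,0,0.06],0.3],[[0,0,-0.003],[-0.001,0,0.06],0.3],[[0,0,-0.003],[-0.001,0,0.06],0.3]]' 25
```

```text
clock: 3.2
tool_pos: [0.57, -0.18, 0.0299]
eef_rot: [0.731, -0.682, 0.0, -0.0]
contact_force: [0.4, 0.3, 0.8]
opening: 0.481
```

```bash
python3 -m pendant '[[[0,0,0],[0,0,0],0.3],[[0,0,0],[0,0,0],0.3],[[0,0,0],[0,0,0],0.3]]' 25
```

```text
clock: 3.5
tool_pos: [0.5699, -0.1801, 0.0298]
eef_rot: [0.731, -0.682, 0.0, 0.0]
contact_force: [-0.3, -0.7, 1.2]
opening: 0.398
```

```bash
python3 -m pendant '[[[0,0,0],[0,0,0],0.0],[[0,0,0],[0,0,0],0.0],[[0,0,0],[0,0,0],0.0],[[0,0,0],[0,0,0],0.0],[[0,0,0],[0,0,-0.02],0],[[0,0,0],[0,0,-0.05],0],[[0,0,0],[0,0,-0.1],0],[[0,0,0],[0,0,-0.1],0],[[0,0,0],[0,0,-0.1],0]]' 25
python3 - <<'E'
from h import *
# stand estimate
S=np.array([.5535,.1969]);y=.058
move([S[0]-.035*np.cos(y),S[1]-.035*np.sin(y),.130],y-np.pi/2)
E
```

```text
clock: 4.4
tool_pos: [0.5702, -0.1799, 0.1305]
eef_rot: [0.731, -0.682, 0.001, -0.0]
contact_force: [0.2, 0.1, -2.7]
opening: 0.397
shift [-0.3775  0.0254  0.0004] turn [-0.0016 -0.0003  0.0119]
```

The bar is held: 0.397 × 88 ≈ 35 mm, and the load is about 2.7 N. I'm carrying it over to the stand, set back 35 mm from home.

```bash
python3 -m pendant '[[[0,0,0.012],[-0.03,0.002,0],0],[[0,0,0.012],[-0.07,0.005,0],0],[[0,0,0.012],[-0.115,0.01,0],0],[[0,0,0.012],[-0.16,0.015,0],0],[[0,0,0.012],[-0.205,0.02,0],0],[[0,0,0.012],[-0.25,0.025,0],0],[[0,0,0.012],[-0.295,0.025,0],0],[[0,0,0.012],[-0.34,0.025,0],0],[[0,0,0.012],[-0.37,0.025,0],0],[[0,0,0.012],[-0.377,0.025,0],0]]'
python3 -m pendant '[[[0,0,0],[0,0,0],0],[[0,0,0],[0,0,0],0],[[0,0,0],[0,0,0],0]]'
python3 - <<'E'
from h import *
st=r.get_state();s=r.snapshot("wrist");cv2.imwrite("pics/w2.png",s["image"][:,:,::-1]);print(st["tool_pos"],st["eef_rot"],st["contact_force"])
s=r.snapshot("top");cv2.imwrite("pics/top2.png",s["image"][:,:,::-1])
E
```

```text
clock: 5.4
tool_pos: [0.5162, 0.1998, 0.1278]
eef_rot: [0.73, -0.684, -0.002, 0.001]
contact_force: [0.1, 0.0, -1.6]
opening: 0.398
clock: 5.7
tool_pos: [0.5187, 0.1917, 0.1293]
eef_rot: [0.726, -0.688, 0.0, 0.001]
contact_force: [0.0, 0.5, -2.2]
opening: 0.403
[0.51870301 0.19170056 0.12933512] [ 7.26143446e-01 -6.87542291e-01  3.67944808e-04  1.07675664e-03] [ 0.03762678  0.47739768 -2.20307566]
```

View pics/w2.png

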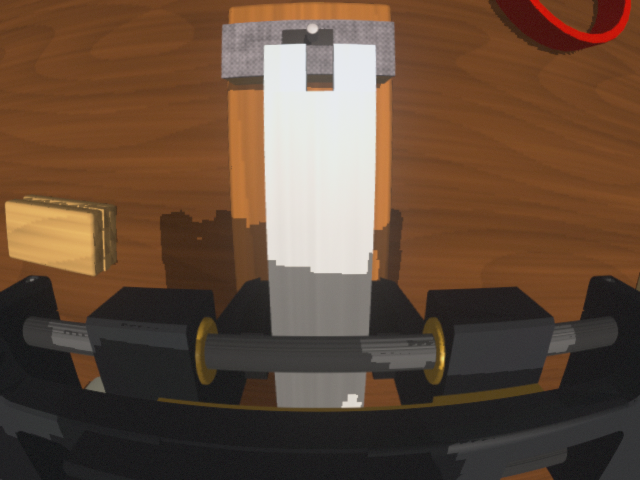

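Wrist view: the bar is held above the stand, with the notch at (306–334, 45–91), the pin tip at (313,29) and the slot at about (283–334, 37). I'll enlarge that part.

```bash
python3 - <<'E'
import cv2
a=cv2.imread("pics/w2.png")
cv2.imwrite("pics/crop2.png",cv2.resize(a[0:100,210:410],None,fx=4,fy=4,interpolation=cv2.INTER_CUBIC))
E
```

```text
(no output)
```

View pics/crop2.png

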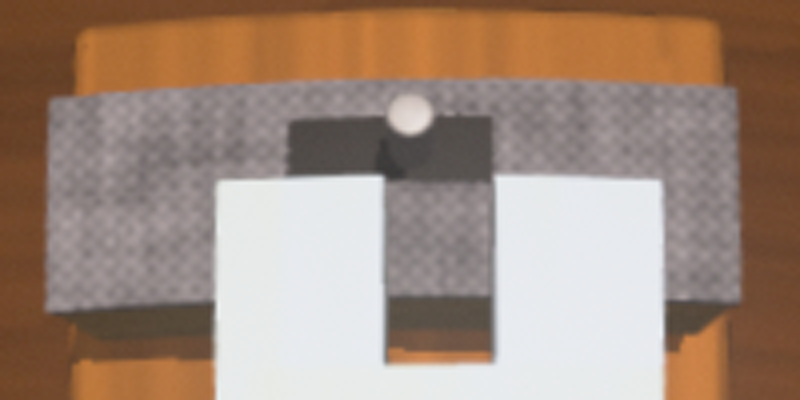

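```bash
cat >> h.py <<'E'
def rep(s,T,pts):
    """pts: name->(u,v,z); prints world xy and xy in the bar frame (bar x = -tool y, bar y = -tool x)"""
    R=Ro.from_quat(T[1]).as_matrix(); o={}
    for n,(u,v,z) in pts.items():
        w=ray(s,(u,v),z,T); t=R.T@(w-T[0]); o[n]=w; print(n,w.round(4),"bar-frame",np.round([-t[1],-t[0]],4))
    return o
E
python3 - <<'E'
from h import *
st=r.get_state();T=(st["tool_pos"],st["eef_rot"]);s=r.snapshot("wrist");zt=T[0][2]+.017
print(T[0],"toolyaw",np.arctan2(*(-Ro.from_quat(T[1]).as_matrix()[:2,1])[::-1]))
g=lambda X,Y,z:((X+.5)/4-.5+210,(Y+.5)/4-.5,z)
o=rep(s,T,dict(pin=g(410,115,.091),lp0=g(216,181,zt),lp1=g(384,176,zt),rp0=g(495,177,zt),rp1=g(662,180,zt),nb0=g(386,363,zt),nb1=g(495,363,zt),
 bl=g(50,98,.075),br=g(737,88,.075),fl=g(47,310,.075),fr=g(740,302,.075),sl=g(288,120,.075),sr=g(492,116,.075)))
d=lambda a,b:np.linalg.norm(o[a]-o[b])
print("rail w",d("bl","br"),d("fl","fr"),"depth",d("bl","fl"),d("br","fr"),"prongs",d("lp0","rp1"),"notch",d("nb0","nb1"))
for a,b in(("bl","br"),("fl","fr")): v=o[a]-o[b];print("rail yaw",np.arctan2(v[1],v[0])-np.pi/2)
E
```

```text
[0.51892349 0.19235236 0.12966938] toolyaw 0.05501652235324704
pin [0.6413 0.2028 0.091 ] bar-frame [0.1228 0.0037]
lp0 [0.6177 0.2162 0.1467] bar-frame [0.1    0.0184]
lp1 [0.6184 0.2025 0.1467] bar-frame [0.0999 0.0047]
rp0 [0.6188 0.1936 0.1467] bar-frame [ 0.0998 -0.0043]
rp1 [0.6198 0.18   0.1467] bar-frame [ 0.1    -0.0179]
nb0 [0.6026 0.2015 0.1467] bar-frame [0.084  0.0045]
nb1 [0.603  0.1928 0.1467] bar-frame [ 0.084  -0.0042]
bl [0.6489 0.2512 0.075 ] bar-frame [0.133  0.0517]
br [0.6541 0.161  0.075 ] bar-frame [ 0.1333 -0.0387]
fl [0.6189 0.2494 0.075 ] bar-frame [0.103  0.0515]
fr [0.6241 0.1594 0.075 ] bar-frame [ 0.1032 -0.0386]
sl [0.6452 0.2191 0.075 ] bar-frame [0.1275 0.0198]
sr [0.6468 0.1928 0.075 ] bar-frame [ 0.1277 -0.0065]
rail w 0.09040171500022863 0.09012600123432359 depth 0.03000792637705461 0.03007551265110241 prongs 0.03622229482001771 notch 0.008740935521845829
rail yaw 0.05790733605288523
rail yaw 0.05716162123738777
```

Everything checks: notch bottom at 84.0 mm, tips at 100 mm, rail 90 × 30 mm. In the bar frame the pin is at x = 122.8 mm, y = +3.7 mm, which is 3 mm off the stand's middle line. I'll shift sideways, go forward 12 mm so the tips lie over the rail 8 mm short of the pin, and descend partway.

```bash
python3 -m pendant '[[[0,0,-0.002],[-0.002,-0.006,0],0],[[0,0,-0.002],[-0.003,-0.012,0],0],[[0,0,-0.002],[-0.003,-0.012,0],0],[[0,0,-0.002],[-0.003,-0.012,0.01],0],[[0,0,-0.002],[-0.003,-0.012,0.02],0],[[0,0,-0.002],[-0.003,-0.012,0.03],0],[[0,0,-0.002],[-0.003,-0.012,0.03],0],[[0,0,-0.002],[-0.003,-0.012,0.03],0],[[0,0,-0.002],[-0.003,-0.012,0.03],0],[[0,0,-0.002],[-0.003,-0.012,0.03],0]]'
python3 - <<'E'
from h import *
print(r.get_state()["tool_pos"],r.get_state()["contact_force"]);move([.5307,.1967,.076],.0575-np.pi/2)
E
```

```text
clock: 6.85
tool_pos: [0.5307, 0.1981, 0.1001]
eef_rot: [0.728, -0.686, 0.0, -0.0]
contact_force: [0.4, 0.7, -1.8]
opening: 0.405
[0.53073966 0.19808027 0.10014076] [ 0.37606223  0.70907394 -1.78534433]
shift [0.0014 0.0001 0.0241] turn [-0.0008  0.0001  0.0023]
```

```bash
python3 -m pendant '[[[0,0,0],[0.001,0,0.008],0],[[0,0,0],[0.001,0,0.016],0],[[0,0,0],[0.001,0,0.024],0],[[0,0,0],[0.001,0,0.024],0],[[0,0,0],[0.001,0,0.024],0],[[0,0,0],[0.001,0,0.024],0]]'
python3 - <<'E'
from h import *
st=r.get_state();s=r.snapshot("wrist");cv2.imwrite("pics/w3.png",cv2.resize(s["image"][0:120,220:400,::-1],None,fx=4,fy=4,interpolation=cv2.INTER_CUBIC));print(st["tool_pos"],st["contact_force"])
E
```

```text
clock: 7.45
tool_pos: [0.5307, 0.1971, 0.0759]
eef_rot: [0.728, -0.686, 0.0, -0.0]
contact_force: [1.2, 0.0, -1.1]
opening: 0.404
[0.53068979 0.19705649 0.07586737] [ 1.16557246  0.00600721 -1.14372435]
```

View pics/w3.png

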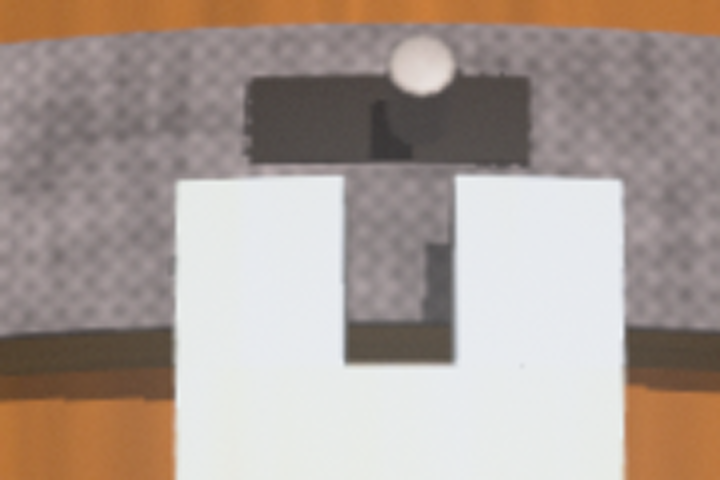

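The close crop shows the pin's top centre at (422,65) and the notch from x = 345 to 456 (centre 400), with tips at row 178. The pin is therefore about 22 crop pixels right of the notch centre.

```bash
python3 - <<'E'
from h import *
st=r.get_state();T=(st["tool_pos"],st["eef_rot"]);s=r.snapshot("wrist");zt=T[0][2]+.017
print(T[0])
g=lambda X,Y,z:((X+.5)/4-.5+220,(Y+.5)/4-.5,z)
o=rep(s,T,dict(pin=g(422,65,.091),pinL=g(390,65,.091),pinR=g(455,65,.091),lp1=g(345,178,zt),rp0=g(456,178,zt),nb0=g(345,364,zt),nb1=g(456,364,zt),sl=g(247,76,.075),sr=g(529,76,.075)))
E
```

```text
[0.53076453 0.19707749 0.075995  ]
pin [0.6412 0.202  0.091 ] bar-frame [ 0.1106 -0.0017]
pinL [0.6411 0.2047 0.091 ] bar-frame [0.1106 0.001 ]
pinR [0.6414 0.1993 0.091 ] bar-frame [ 0.1106 -0.0044]
lp1 [0.6301 0.2076 0.093 ] bar-frame [0.0998 0.0046]
rp0 [0.6306 0.1987 0.093 ] bar-frame [ 0.0998 -0.0044]
nb0 [0.6143 0.2067 0.093 ] bar-frame [0.0839 0.0046]
nb1 [0.6148 0.1978 0.093 ] bar-frame [ 0.0839 -0.0043]
sl [0.645  0.2184 0.075 ] bar-frame [0.1154 0.0145]
sr [0.6465 0.1921 0.075 ] bar-frame [ 0.1152 -0.0119]
```

```bash
python3 -m pendant '[[[0,0,0],[0.002,0,0],0],[[0,0,0],[0.002,0,0.002],0],[[0,0,0],[0.002,0,0.004],0],[[0,0,0],[0.002,0,0.004],0],[[0,0,0],[0.002,0,0.004],0],[[0,0,0],[0.002,0,0.004],0]]'
python3 - <<'E'
from h import *
move([.64122-.107*np.cos(.0575)-.0,.202-.107*np.sin(.0575),.072],.0575-np.pi/2)
E
```

```text
clock: 8.15
tool_pos: [0.5307, 0.1951, 0.0718]
eef_rot: [0.728, -0.686, 0.0, -0.0]
contact_force: [1.1, -0.3, -1.2]
opening: 0.404
shift [-0.0006 -0.0038 -0.0002] turn [-0.     -0.      0.0024]
```

```bash
python3 -m pendant '[[[0,0,0.002],[-0.0003,-0.002,0],0],[[0,0,0.002],[-0.0003,-0.004,0],0],[[0,0,0.002],[-0.0003,-0.0055,0],0],[[0,0,0.002],[-0.0003,-0.007,0],0],[[0,0,0.002],[-0.0003,-0.0085,0],0],[[0,0,0.002],[-0.0003,-0.01,0],0],[[0,0,0.002],[-0.0003,-0.0115,0],0],[[0,0,0.002],[-0.0003,-0.013,0],0],[[0,0,0.002],[-0.0003,-0.013,0],0],[[0,0,0.002],[-0.0003,-0.013,0],0]]'
python3 - <<'E'
from h import *
st=r.get_state();s=r.snapshot("wrist");cv2.imwrite("pics/w4.png",cv2.resize(s["image"][0:120,220:400,::-1],None,fx=4,fy=4,interpolation=cv2.INTER_CUBIC));print(st["tool_pos"],st["contact_force"],st["moment"])
E
```

```text
clock: 9.15
tool_pos: [0.5436, 0.1961, 0.0718]
eef_rot: [0.727, -0.686, -0.0, 0.0]
contact_force: [-0.1, -0.1, -1.5]
opening: 0.398
[0.54357935 0.19608619 0.07175036] [-0.07540779 -0.09607925 -1.50710548] [ 0.02562809  0.00624786 -0.01289544]
```

View pics/w4.png

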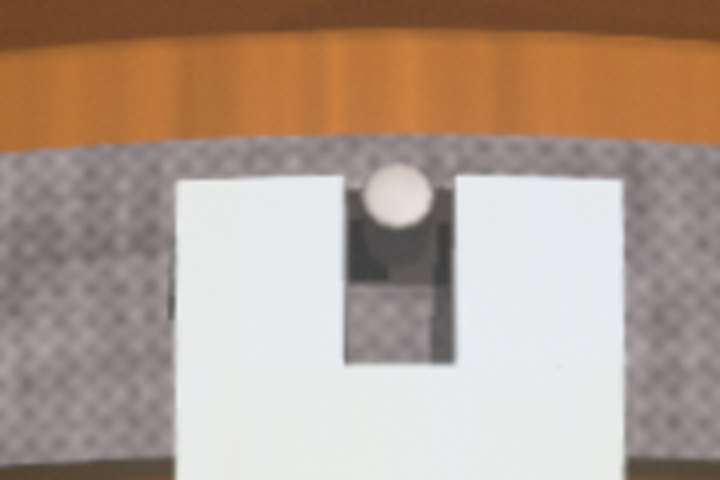

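The pin (398,196) is now inside the notch (345–456), centred within about 0.5 mm, with no contact force. Next: slide on to about 2 mm short of home.

```bash
python3 -m pendant '[[[0,0,0],[0,-0.0015,0],0],[[0,0,0],[0,-0.003,0],0],[[0,0,0],[0,-0.0045,0],0],[[0,0,0],[0,-0.006,0],0],[[0,0,0],[0,-0.0075,0],0],[[0,0,0],[0,-0.0085,0],0],[[0,0,0],[0,-0.0085,0.0007],0],[[0,0,0],[0,-0.0085,0.0012],0],[[0,0,0],[0,-0.0085,0.0012],0]]'
python3 - <<'E'
from h import *
st=r.get_state();print(st["tool_pos"],st["contact_force"],st["moment"])
E
```

```text
clock: 10.1
tool_pos: [0.5519, 0.1966, 0.0705]
eef_rot: [0.727, -0.686, -0.0, 0.0]
contact_force: [0.3, -0.3, -1.7]
opening: 0.403
[0.55193292 0.19656639 0.07046624] [ 0.34054535 -0.25758299 -1.7156778 ] [ 1.73080073e-02  3.75282859e-05 -2.90755400e-03]
```

```bash
python3 -m pendant '[[[0,0,0],[0,-0.0005,0],0],[[0,0,0],[0,-0.001,0],0],[[0,0,0],[0,-0.0015,0],0],[[0,0,0],[0,-0.0015,0],0]]'; python3 -m pendant '[[[0,0,0],[0,0,0],0],[[0,0,0],[0,0,0],0]]'
```

```text
clock: 10.5
tool_pos: [0.5537, 0.1967, 0.0706]
eef_rot: [0.727, -0.686, 0.0, -0.0]
contact_force: [-0.6, 0.2, -2.9]
opening: 0.4
clock: 10.7
tool_pos: [0.5536, 0.1966, 0.0706]
eef_rot: [0.727, -0.686, 0.0, 0.0]
contact_force: [-0.1, -0.3, -1.6]
opening: 0.402
```

```bash
for i in 1 2 3; do python3 -m pendant '[[[0,0,0],[0,-0.0005,0],0],[[0,0,0],[0,-0.0005,0],0],[[0,0,0],[0,-0.0005,0],0]]' | grep -E 'pos|force'; done
```

```text
tool_pos: [0.5541, 0.1967, 0.0706]
contact_force: [-0.1, -0.5, -2.7]
tool_pos: [0.5545, 0.1967, 0.0706]
contact_force: [-0.4, -0.7, -1.8]
tool_pos: [0.5545, 0.1967, 0.0704]
contact_force: [-1.5, 0.5, -2.0]
```

```bash
for i in 1 2; do python3 -m pendant '[[[0,0,0],[0,-0.0005,0],0],[[0,0,0],[0,-0.0005,0],0],[[0,0,0],[0,-0.0005,0],0]]' | grep -E 'pos|force'; done
```

```text
tool_pos: [0.5547, 0.1967, 0.0704]
contact_force: [-4.5, 0.2, -2.3]
tool_pos: [0.5547, 0.1967, 0.0703]
contact_force: [-5.6, -0.4, -1.2]
```

The pin is felt: advance has stopped at x = 0.5547 (0.5543 predicted) and the resistance rises to 5.6 N. Now I lower onto the rails, keeping that light push.

```bash
for i in 1 2 3; do python3 -m pendant '[[[0,0,0],[0,0,0.0004],0],[[0,0,0],[0,0,0.0004],0],[[0,0,0],[0,0,0.0004],0]]' | grep -E 'pos|force'; done
```

```text
tool_pos: [0.5547, 0.1967, 0.0702]
contact_force: [-5.7, -0.4, 1.2]
tool_pos: [0.5547, 0.1967, 0.0701]
contact_force: [-5.8, -0.5, 3.5]
tool_pos: [0.5547, 0.1967, 0.0698]
contact_force: [-6.7, -2.0, 5.2]
```

```bash
python3 -m pendant '[[[0,0,0],[0,0.0005,-0.0005],0],[[0,0,0],[0,0.0005,-0.0005],0],[[0,0,0],[0,0.0005,-0.0005],0.45],[[0,0,0],[0,0.0005,-0.0005],0.5],[[0,0,0],[0,0.0005,-0.0005],0.6],[[0,0,0],[0,0.0005,-0.0005],0.75],[[0,0,0],[0,0.0005,-0.0005],0.75],[[0,0,0],[0,0.0005,-0.0005],0.75]]' 
python3 - <<'E'
from h import *
st=r.get_state();s=r.snapshot("wrist");cv2.imwrite("pics/w5.png",s["image"][:,:,::-1]);print(st["tool_pos"],st["contact_force"],st["opening"])
E
```

```text
clock: 13.9
tool_pos: [0.5558, 0.1968, 0.0699]
eef_rot: [0.727, -0.686, 0.0, -0.0]
contact_force: [-0.7, 0.6, 0.1]
opening: 0.755
[0.55583595 0.19678324 0.06993551] [-0.71876825  0.60536172  0.08316322] 0.7554680816028299
```

View pics/w5.png

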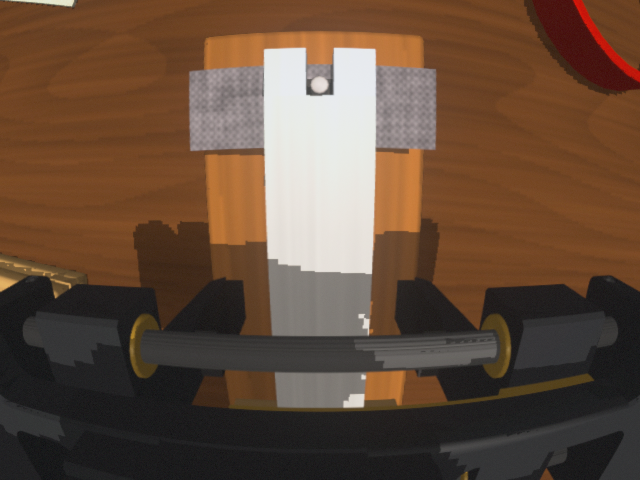

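Released: the pin (319,85) sits at the bottom of the notch (row ~95) and the fingers are clear of the bar. I'll lift straight up and check.

```bash
python3 -m pendant '[[[0,0,0],[0,0,-0.01],0.75],[[0,0,0],[0,0,-0.03],0.75],[[0,0,0],[0,0,-0.055],0.75],[[0,0,0],[0,0.01,-0.08],0.75],[[0,0,0],[0,0.01,-0.08],0.75],[[0,0,0],[0,0.01,-0.08],0.75],[[0,0,0],[0,0.01,-0.08],0.75],[[0,0,0],[0,0.01,-0.08],0.75]]' 
python3 - <<'E'
from h import *
st=r.get_state();s=r.snapshot("wrist");cv2.imwrite("pics/w6full.png",s["image"][:,:,::-1]);print(st["tool_pos"],st["eef_rot"],st["contact_force"])
a=s["image"][:,:,::-1]
cv2.imwrite("pics/w6.png",np.vstack([cv2.resize(a[70:170,220:420],(800,400),interpolation=cv2.INTER_CUBIC),cv2.resize(a[280:380,220:420],(400,200))[:, :].repeat(2,1)]))
E
```

```text
clock: 14.75
tool_pos: [0.5452, 0.196, 0.1489]
eef_rot: [0.727, -0.686, -0.0, 0.001]
contact_force: [-0.7, -0.1, 0.2]
opening: 0.749
[0.54523919 0.19597888 0.14894865] [ 7.27208296e-01 -6.86416336e-01 -2.89117883e-04  7.89497277e-04] [-0.69886659 -0.09417708  0.2377412 ]
```

View pics/w6.png

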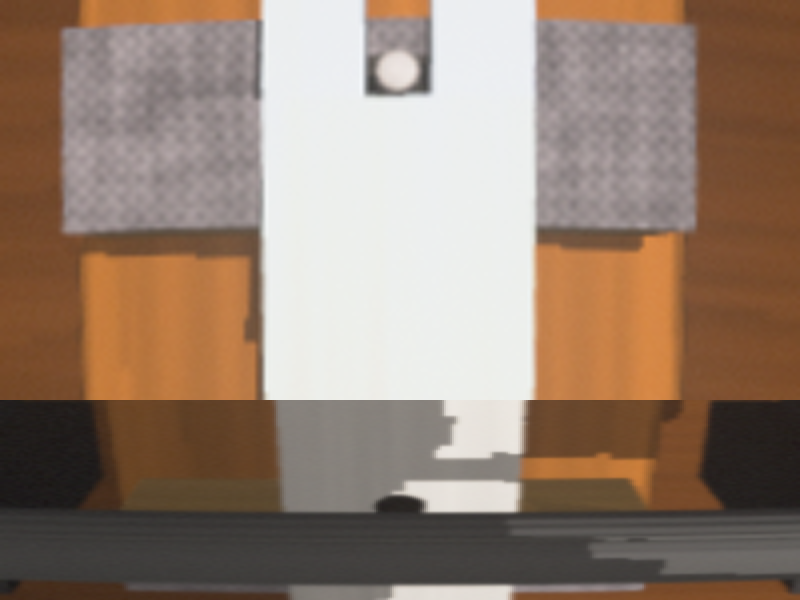

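The crop shows the pin top at (397,70), with the notch at x = 366–431 and its bottom at row 95. I'll measure the remaining gap.

```bash
python3 - <<'E'
from h import *
st=r.get_state();T=(st["tool_pos"],st["eef_rot"]);s=r.snapshot("wrist")
g=lambda X,Y,z:((X+.5)/4-.5+220,(Y+.5)/4-.5+70,z)
o=rep(s,T,dict(pin=g(397,70,.091),pinnear=g(397,91.5,.091),nb0=g(366,95,.087),nb1=g(431,95,.087),fl=g(63,233,.075),fr=g(696,230,.075),eL=g(263,390,.087),eR=g(534,390,.087),tL=g(263,5,.087),tR=g(535,5,.087)))
u=np.array([np.cos(.0575),np.sin(.0575)]);print("pin axis to notch bottom along x",((o["pin"]-(o["nb0"]+o["nb1"])/2)[:2]@u))
m=(o["tL"]+o["tR"]-o["eL"]-o["eR"])/2;print("bar yaw",np.arctan2(m[1],m[0]));v=o["fl"]-o["fr"];print("rail yaw",np.arctan2(v[1],v[0])-np.pi/2)
E
```

```text
pin [0.6412 0.2021 0.091 ] bar-frame [0.0961 0.0006]
pinnear [0.6383 0.2019 0.091 ] bar-frame [0.0932 0.0006]
nb0 [0.6381 0.206  0.087 ] bar-frame [0.0933 0.0047]
nb1 [0.6386 0.1974 0.087 ] bar-frame [ 0.0933 -0.0039]
fl [0.6184 0.2486 0.075 ] bar-frame [0.0761 0.0484]
fr [0.6238 0.1584 0.075 ] bar-frame [ 0.0763 -0.0419]
eL [0.5976 0.2176 0.087 ] bar-frame [0.0535 0.0187]
eR [0.5997 0.1812 0.087 ] bar-frame [ 0.0535 -0.0178]
tL [0.65   0.2204 0.087 ] bar-frame [0.106  0.0184]
tR [0.652  0.1843 0.087 ] bar-frame [ 0.106  -0.0177]
pin axis to notch bottom along x 0.0028319748860935034
bar yaw 0.05580243282724535
rail yaw 0.05906885275290308
```

Pin axis to notch bottom is 2.8 mm (3.0 mm at contact), the bar's yaw is within 0.2° of the rails, and the pin is centred in the notch. I'm handing it in.

```bash
python3 - <<'E'
from plant import r
print(r.finish_job(), r.get_state()["clock"])
E
```

```text
the job is handed in; nothing more can be done
the job is handed in; nothing more can be done
```

The tone bar is back on the chime stand, lying on both rails with its notch around the pin and slid home. I let go of it, lifted clear and handed the job in at about 15 s of the allowed 61 s.

I found the pin by eye, about 3 mm off the stand's middle line. I slid the bar on in 0.5 mm steps until the pin stopped it; the push along the bar peaked at about 6.7 N. Then I lowered it onto the felt, pressing at about 5 N, and opened the jaws.

**Last checks, from the wrist camera after lifting:**
- **Home:** the pin's axis is 2.8 mm from the notch bottom; touching would be 3.0 mm, so they agree within measuring error.
- **Centring:** the pin sits about 0.2 mm off the middle of the notch.
- **Alignment:** the bar's direction is within 0.2° of the rails.
- **Clear of the robot:** the fingers are above the bar, and the force reading is below 1 N.

No check failed or disagreed. I did not take a final picture of the other things on the table. The path passed well above them and no unexpected force showed along the way.

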